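# Hang the tool rack on its two gated hooks

### The arm

A 6-joint arm with a two-finger parallel gripper is mounted at the origin on a cart in front of the work surface, level with it; the furniture and walls round the work are solid. World frame = base frame: x ahead of the robot, y to its left, z up, the work surface at z = 0. Lengths are in m, angles in rad, forces in N, time in s.
With the tool pointing down it reaches from about 0.375 to 0.975 m from the base axis. Payload 3.8 kg.
Tool frame: the origin (TCP) lies between the finger pads; the fingertips stand 25 mm ahead of it and the grasp point (between the pads) lies 6 mm ahead of it; x points along the fingers, y is the direction in which the jaws open and shut, and the axes are right-handed (so a half turn about x gives the same grasp; the last joint's range is limited). The gripper opens to 88 mm and grips with 3 to 60 N. Pads are 18 mm wide; open, the fingers measure 123 mm over their backs; the gripper's body (75 mm by 187 mm) begins 45 mm behind the grasp point.
Start: joints at [1.17, 0.264, 1.604, -0, 1.274, -0.037], TCP at [0.24, 0.631, 0.227] pointing down, gripper open.
Joint ranges: [-2.63, 2.63], [-0.94, 2.18], [0.31, 2.57], [-1.31, 4.45], [0, 2.66], [-2.55, 2.55]. Speed limits (rad/s): [2.57, 2.57, 3.14, 3.14, 3.14, 3.14].

### API

Orientations are given as a unit quaternion [w, x, y, z].
In Python, from cell import bot gives the robot as it stands.
- The arm moves only by the tool step_arm, never from a script. Its argument "commands" is a list of rows, each an object of numbers: "tx", "ty", "tz": the shift along the world's x, y, z in cm; "wx", "wy", "wz": the turn, a rotation vector about the world's x, y, z in degrees; "grip": the opening, from 0 (shut) to 1 (fully open). In form: [{"tx": .., "ty": .., "tz": .., "wx": .., "wy": .., "wz": .., "grip": ..}, ...]. A call has 1 to 12 rows; each row is the pose to reach, as a shift and turn from the pose measured when the call began; what a row does not reach only later rows make up. A row lasts 1/12 s, in which the tool goes at most 41.7 mm and 7.16 degrees, less where a joint would pass 70% of its speed; a pose out of reach is approached as far as the arm can. A call with a gripper value outside its range is refused whole. The fingers move at their own pace and stop on an object; the grip force is fixed at half the most. Time passes only in rows, so rows that repeat a pose let the fingers close. It gives the time, the measured TCP pose, the force and the opening at its end, in the units of the state.
- bot.state(): the state, without advancing time (a new reading comes with each control period).
- bot.get_image(name): name is "scene" or "top"; returns a dict with "frame" (384x512x3 uint8, red, green, blue), "K" (3x3 intrinsics, pixels), "R" (3x3) and "t" (3): a world point X has camera coordinates R X + t. Camera axes: x right, y down, z forward; pixel columns grow to the right and rows downward; lengths in m; the calibration is good to about 2 mm. A picture is of the moment at which its call begins. There is no depth.
- bot.sign_off(): hands the job in, once; it reports no verdict.
The state is a dict: "time_s": time; "joint_positions": joint angles; "qvel": joint speeds; "joint_efforts": joint torques, N m; "ee_pos": TCP position; "ee_rot": TCP orientation; "ft_force": force on the tool from outside, world axes, zero at the start; "wrist_torque": the same for the moment, N m; "width": finger opening in m.
Only numpy, scipy, OpenCV 4.12 (cv2) and the standard library are available. Lean on these libraries where they do the work, as an engineer would, in place of code of your own. Each camera call takes 0.05 s, during which the arm holds its last target. There are 200 camera calls.

### The job

Pick up the tool rack with the orange grip and hang its steel bar in both hooks of the stand, pressing it down gently until the brass spring gates of both hooks have snapped shut over the bar. Before you let go, pull it gently upwards until both gates take the pull, to check that both have caught; then leave it hanging, without ever forcing the stand or disturbing the loose things round it.

Things in the scene. Friction and masses are not known exactly. Their poses are not given: they have to be found in the camera images.
- rack_grip (a point): Centre of the rack's grip, an orange block 16 mm thick (x), 64 long (y), 34 high, in the middle of a steel bar (diameter 12 mm, 250 mm along y, black end discs of 20 mm). The bar's axis runs through this point, which is 100 mm above the table at the start. Loose, stands upright, 0.3 to 0.55 kg. z up, y along the bar.
- rack_end_a (a point): Point on the bar's axis 100 mm from the grip's centre towards the rack's +y; lies in one hook when hung.
- rack_end_b (a point): Point on the bar's axis 100 mm from the grip's centre towards the rack's -y; lies in the other hook when hung.
- rack_foot (a point): Underside of the rack, 100 mm straight below the grip's centre. Two feet (64 mm in x), straps at y = +-60 mm and a wooden rail with three pegs to -x: all within y = +-70 mm, so they pass between the hooks; only the bar is wider.
- stand: Fixed stand: grey base 150x260x10 mm, two posts at x = +45, y = +-100 mm, 205 mm high, and a red carriage with two steel hooks, open upwards, at x = 0, y = +-100 mm, 20 mm wide in y. Origin on the table under the middle of the hook line; z up, y along it, x from hooks to posts. Seats are rigid: over 30 N between rack and stand is too rough, 15 N is plenty.
- post_left (a point): Top of the post at the stand's +y, 205 mm above the table. In the hooks, the hung bar's axis is nominally 150 mm above the table, but the carriage is clamped up to 10 mm higher or lower, which no reading tells: feel for it. Lift the rack in from above, bar level, its axis over 205 mm.
- post_right (a point): Top of the post at the stand's -y. Each hook's throat is 15 mm wide in x, centred on x = 0; its front lip rises 24 mm above the seated bar's axis, then flares forward to x = -21 mm at 38 mm. The gate's pivot is at x = +11 mm, 44 mm above the seated bar's axis.
- gate_left (a joint): Brass spring gate of the hook at the stand's +y, rad: 0 shut against its stop, about 0.35 pushed back by the bar. It slopes down and forward across the throat. The bar meets it 25 to 35 mm above its seat (0 till then), pushes it back (up to about 12 N for both gates), and it snaps shut in the last millimetres.
- gate_right (a joint): Gate of the hook at the stand's -y, likewise. Below the shut gates the seated bar has about 3 mm of upward play; shut gates do not give way to an upward pull; 4 to 10 N beyond the rack's weight shows that both hold.
- paste_box: Bystander: small red, white and blue cardboard box, 104 x 71 x 54 mm, origin under its centre. Leave it alone.
- tape_measure: Bystander: yellow tape measure, 60 x 80 x 66 mm, origin under its centre. Leave it alone.
- masking_tape: Bystander: roll of masking tape, 101 mm across, 25 mm high, origin under its centre. Leave it alone.
- sanding_block: Bystander: brown sanding block, 126 x 97 x 24 mm, origin under its centre. Leave it alone.

How it is judged:
On the way, in this order (a step that is already met when the one before it is completed fails the run):
1. the rack is lifted clear of the table (height (world z) of rack_grip above 0.18 m), for 0.1 s.
2. still held, the bar lies in both hooks below both shut gates (z of rack_end_a in the frame of stand between 0.13 and 0.166 m and x of rack_end_a in the frame of stand between -0.008 and 0.008 m and z of rack_end_b in the frame of stand between 0.13 and 0.166 m and x of rack_end_b in the frame of stand between -0.008 and 0.008 m and y of rack_grip in the frame of stand between -0.018 and 0.018 m and value of joint each of gate_left, gate_right below 0.05 rad and contact force between the fingers and rack above 1 N), for 0.2 s.
3. still held, the rack is pulled upwards until both gates take at least 1 N each (all of step 2 and contact force between rack and gate_left above 1 N and contact force between rack and gate_right above 1 N), for 0.2 s.
At the end, for the whole second after the job is handed in: The rack hangs at rest, let go, with its bar in both hooks (within 8 mm of the hook line, its middle within 18 mm of the middle between the hooks, both hook points 130 to 166 mm above the table) and both gates shut (below 0.05 rad) (z of rack_end_a in the frame of stand between 0.13 and 0.166 m and x of rack_end_a in the frame of stand between -0.008 and 0.008 m and z of rack_end_b in the frame of stand between 0.13 and 0.166 m and x of rack_end_b in the frame of stand between -0.008 and 0.008 m and y of rack_grip in the frame of stand between -0.018 and 0.018 m and value of joint each of gate_left, gate_right below 0.05 rad and linear speed of rack below 0.02 m/s and contact force between the fingers and rack below 0.1 N); the robot touches nothing.
It fails at once if the rack bears on the stand with more than 30 N (contact force between rack and stand above 30 N).
It fails at once if the arm strikes the stand with more than 15 N (contact force between the arm and stand above 15 N).
It fails at once if a loose bystander is moved by more than 20 mm (distance of any of paste_box, tape_measure, masking_tape, sanding_block from where it was at the start of the episode above 0.02 m).
It also fails if it takes over 64 s, if anything falls off the work surface, if the arm or the gripper's body presses on something with over 40 N, if the wrist force passes 120 N, or if a joint passes its speed limit or range.

## Working session

There is one attempt and no reset: what is moved stays moved. The work goes in short steps, Python scripts to look and compute and a tool call to move; the robot and the scene stay as the last step left them, time stands still between calls to the robot, and variables do not carry over. Pictures are saved under pics/ and viewed, about 8 in all and at most 12, crops included, and the job is handed in when it is done.

Besides the shell and the picture viewer there is one more tool, called as name(argument=value, ...), one argument or row to a line, values as JSON. step_arm: Moves the arm, as the interface text tells. Its arguments: {"type":"object","properties":{"commands":{"type":"array","items":{"type":"object","properties":{"tx":{"type":"number"},"ty":{"type":"number"},"tz":{"type":"number"},"wx":{"type":"number"},"wy":{"type":"number"},"wz":{"type":"number"},"grip":{"type":"number"}}}}},"required":["commands"]}

```bash
mkdir -p pics
cat > h.py <<'E'
import numpy as np, cv2
from cell import bot
def snap(n,f):
    d=bot.get_image(n); cv2.imwrite('pics/'+f,cv2.cvtColor(d['frame'],cv2.COLOR_RGB2BGR)); return d
def ray(d,u,v):
    K,R,t=[np.array(d[k]) for k in('K','R','t')]
    return -R.T@t, R.T@np.linalg.inv(K)@np.array([u,v,1.])
def onz(d,u,v,z):
    c,r=ray(d,u,v); return c+r*(z-c[2])/r[2]
def tri(d1,p1,d2,p2):
    c1,r1=ray(d1,*p1);c2,r2=ray(d2,*p2)
    s=np.linalg.lstsq(np.c_[r1,-r2],c2-c1,rcond=None)[0]
    a,b=c1+s[0]*r1,c2+s[1]*r2; return (a+b)/2,np.linalg.norm(a-b)
def proj(d,X):
    q=np.array(d['K'])@(np.array(d['R'])@np.array(X)+d['t']); return q[:2]/q[2]
E
python3 - <<'E'
from h import *
for n in('scene','top'):
    d=snap(n,n+'0.png'); np.savez('pics/'+n+'0.npz',**d)
    print(n,(-np.array(d['R']).T@d['t']).round(3),d['K'][0][0])
    im=cv2.imread('pics/'+n+'0.png'); cv2.imwrite('pics/'+n+'0b.png',cv2.resize(im,(800,600),interpolation=cv2.INTER_CUBIC))
print(bot.state())
E
```

```text
scene [ 0.157 -0.645  0.971] 369.1092429530666
top [ 0.437 -0.041  1.631] 476.75128205951887
{'time_s': 0.1, 'joint_positions': array([ 1.17009548e+00,  2.64674080e-01,  1.60520942e+00, -2.73660457e-05,
        1.27366855e+00, -3.68864313e-02]), 'qvel': array([-0.00106716, -0.00091444, -0.0037841 ,  0.00073694, -0.00060547,
        0.00105989]), 'joint_efforts': array([ 1.30285239e-04, -5.03621542e+01, -3.58071434e+01,  7.30625214e-02,
        2.33547395e-02, -3.19388096e-05]), 'ee_pos': array([0.23994442, 0.63022696, 0.22613015]), 'ee_rot': array([ 0.69529869,  0.1272385 ,  0.69558136, -0.12859499]), 'ft_force': array([-0.09745668,  0.54558383,  0.13362337]), 'wrist_torque': array([0.03205845, 0.04211344, 0.04873964]), 'width': 0.08836613466384978}
```

View pics/scene0b.png

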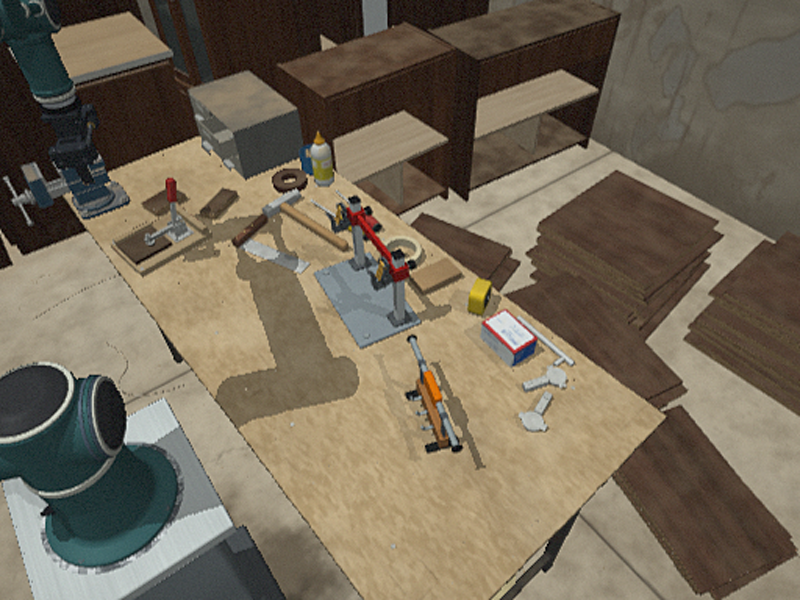

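View pics/top0b.png

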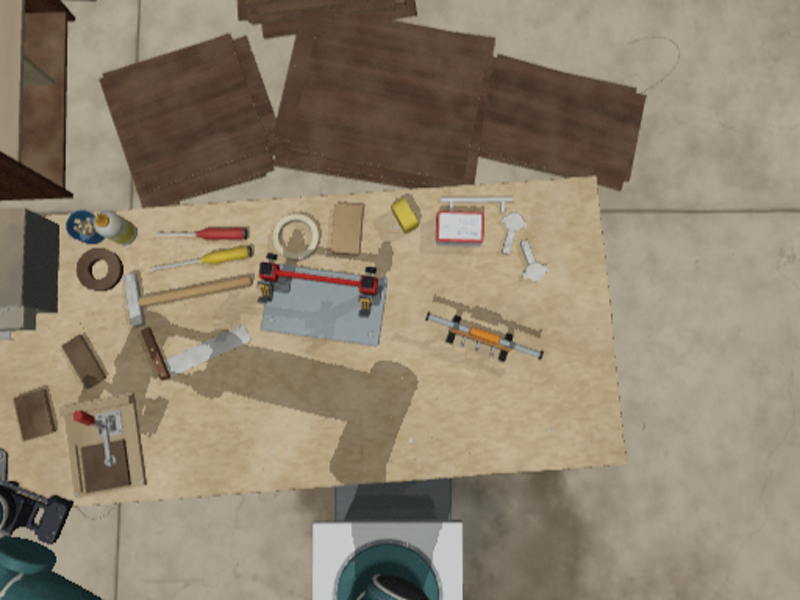

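Both views show the rack to the right (top view, 800 px scale: bar ends about (428,317) and (542,355)) and the stand left of it (base corners about (263,333), (378,345), posts near (268,262) and (370,275)). I'll zoom in with one composite.

Run:
```python
from h import *
t=cv2.imread('pics/top0.png');s=cv2.imread('pics/scene0.png')
z=lambda im,x,y,w,h:cv2.resize(im[y:y+h,x:x+w],(400,300),interpolation=cv2.INTER_CUBIC)
# top: stand 160..260 x155..230 (x4); rack 265..365,185..260; scene: stand 195..295 x 120..195+; rack 245..325
c=np.vstack([np.hstack([z(t,160,157,100,75),z(t,265,185,100,75)]),np.hstack([z(s,195,120,100,75),z(s,240,210,100,75)])])
cv2.imwrite('pics/c1.png',c)
for n,im in(('top',t),('scene',s)):
    hsv=cv2.cvtColor(im,cv2.COLOR_BGR2HSV)
    for nm,lo,hi in(('orange',(8,200,150),(16,255,255)),('red',(0,200,90),(4,255,255)),('brass',(17,120,60),(28,255,255))):
        m=cv2.inRange(hsv,lo,hi); k,l,st,ce=cv2.connectedComponentsWithStats(m)
        print(n,nm,[(st[i].tolist(),ce[i].round(1).tolist()) for i in range(1,k) if st[i][4]>=12])
```

```text
top orange []
top red [([170, 169, 21, 11, 52], [178.9, 174.8]), ([196, 176, 35, 7, 58], [213.3, 179.1]), ([236, 178, 5, 10, 20], [239.0, 183.2])]
top brass [([250, 127, 18, 22, 224], [258.9, 137.6]), ([61, 137, 9, 8, 55], [64.8, 140.6]), ([75, 141, 11, 15, 69], [80.9, 149.4]), ([129, 158, 30, 11, 216], [144.0, 163.2]), ([166, 182, 6, 7, 32], [168.9, 184.8]), ([231, 191, 6, 7, 31], [233.5, 193.4]), ([302, 211, 8, 5, 13], [305.2, 212.9])]
scene orange [([272, 238, 11, 18, 93], [276.8, 246.5])]
scene red [([222, 133, 33, 42, 125], [238.3, 150.6])]
scene brass [([200, 83, 8, 10, 42], [203.6, 88.4]), ([200, 102, 13, 13, 84], [206.0, 109.6]), ([214, 131, 5, 13, 35], [216.1, 137.3]), ([240, 166, 6, 14, 39], [242.7, 172.8]), ([299, 177, 16, 25, 252], [306.1, 188.8])]
```

View pics/c1.png

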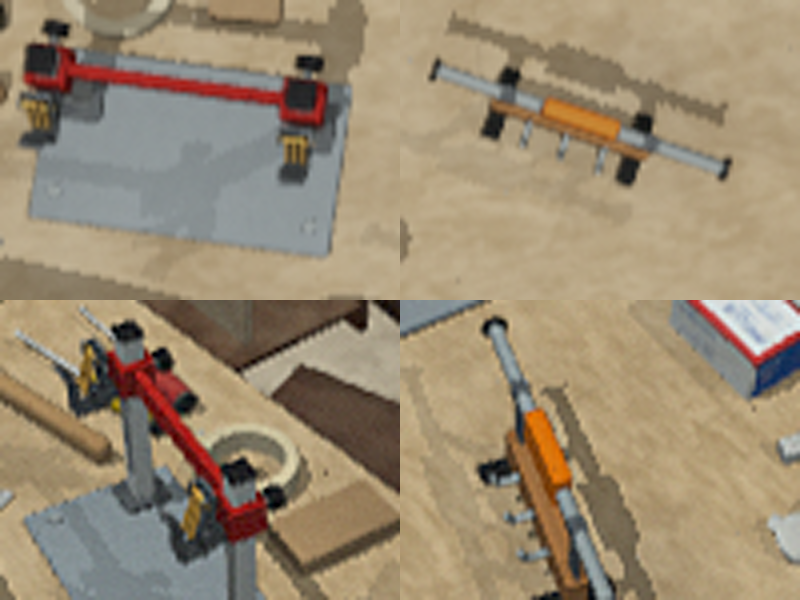

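Composite shows: bar discs at tile (435,70) and (725,168), grip top at (582,120); post caps at (47,65), (303,95) top, and (126,327), (240,467) scene; base corners at (28,216), (328,254).

Run:
```python
from h import *
T=dict(np.load('pics/top0.npz'));S=dict(np.load('pics/scene0.npz'))
a=onz(T,273.4,202.1,.1);b=onz(T,345.9,226.6,.1);g=onz(T,310.1,214.6,.117)
print('bar',a,b,np.linalg.norm(a-b),(a+b)/2,'grip',g)
g2=tri(T,(310.1,214.6),S,(276.8,244.)); print('grip tri',g2)
d=(a-b)[:2]; print('rack yaw (y dir) deg',np.degrees(np.arctan2(-d[0],d[1])))
L=tri(T,(171.4,172.9),S,(226.1,126.4));R=tri(T,(235.4,180.4),S,(254.6,161.4));print('posts',L,R)
l=onz(T,171.4,172.9,.205);r=onz(T,235.4,180.4,.205);d=(l-r)[:2];print(l,r,np.linalg.norm(d),'yaw',np.degrees(np.arctan2(-d[0],d[1])))
p=onz(T,166.6,210.6,.01);q=onz(T,241.6,220.1,.01);w=onz(T,247.1,178.6,.01);e=(p-q)[:2];e2=(w-q)[:2]
print('base',p,q,w,np.linalg.norm(e),np.linalg.norm(e2),'yaw',np.degrees(np.arctan2(-e[0],e[1])),np.degrees(np.arctan2(e2[1],e2[0])))
th=np.arctan2(-e[0],e[1]);Rm=np.array([[np.cos(th),-np.sin(th)],[np.sin(th),np.cos(th)]])
print('stand from posts',(l+r)[:2]/2-Rm@[.045,0],'diag centre base',(p+w)[:2]/2)
for n,D,x in(('brL',T,(168.9,184.8)),('brR',T,(233.5,193.4))): print(n,onz(D,*x,.185))
```

```text
bar [ 0.58113402 -0.08757267  0.1       ] [ 0.50153472 -0.31944718  0.1       ] 0.2451567673310284 [ 0.54133437 -0.20350993  0.1       ] grip [ 0.53925837 -0.20347589  0.117     ]
grip tri (array([ 0.53860851, -0.20236976,  0.12771778]), np.float64(0.0001673103942199181))
rack yaw (y dir) deg -18.946633110900194
posts (array([0.65891513, 0.22180072, 0.21629046]), np.float64(0.0006915656722827538)) (array([0.63620005, 0.02992571, 0.21081518]), np.float64(0.0010053266385653251))
[0.6609939  0.22373787 0.205     ] [0.63745487 0.02996488 0.205     ] 0.19519748798633368 yaw -6.926203828226532
base [0.56164714 0.27390988 0.01      ] [0.52847317 0.0182194  0.01      ] [ 6.70928044e-01 -5.19400125e-04  1.00000000e-02] 0.2578335388351155 0.14368205604444573 yaw -7.392412866902242 -7.493776871714107
stand from posts [0.60459841 0.13264127] diag centre base [0.61628759 0.13669524]
brL [0.62732263 0.23442788 0.185     ]
brR [0.6002098  0.03665598 0.185     ]
```

Run:
```python
from h import *
from scipy.spatial.transform import Rotation as Ro
s=bot.state();q=s['ee_rot'];M=Ro.from_quat(np.r_[q[1:],q[0]]).as_matrix();print(M.round(3))
print('tool y heading',np.degrees(np.arctan2(M[1,1],M[0,1])))
T=dict(np.load('pics/top0.npz'));S=dict(np.load('pics/scene0.npz'))
a,b=np.array([232.1,140.9]),np.array([250.9,165.4]);n=np.array([-(b-a)[1],(b-a)[0]]);n/=np.linalg.norm(n)
for z in(.16,.17,.18,.19,.2,.21):
    X=onz(T,204.1,177.9,z);print(z,X.round(3),(proj(S,X)-a)@n, (proj(S,onz(T,171.4,172.9,z)),proj(S,onz(T,235.4,180.4,z))))
```

```text
[[-0.001  0.356  0.935]
 [-0.002  0.935 -0.356]
 [-1.    -0.002 -0.   ]]
tool y heading 69.15543274796207
0.16 [0.652 0.13  0.16 ] 1.2047775909999954 (array([227.97409066, 137.02227982]), array([256.55910113, 171.89830394]))
0.17 [0.65  0.129 0.17 ] 0.2720124614211847 (array([227.68733174, 135.19182358]), array([256.24741187, 169.8837217 ]))
0.18 [0.649 0.128 0.18 ] -0.6739129444878026 (array([227.39653164, 133.33557138]), array([255.93131994, 167.84068314]))
0.19 [0.648 0.126 0.19 ] -1.6332791207016426 (array([227.10160431, 131.45297403]), array([255.61073141, 165.76858108]))
0.2 [0.646 0.125 0.2  ] -2.606374589378634 (array([226.80246126, 129.54346668]), array([255.28554962, 163.66679087]))
0.21 [0.645 0.124 0.21 ] -3.593496190154514 (array([226.49901146, 127.60646819]), array([254.95567517, 161.5346699 ]))
```

step_arm(
  commands=[
    {"tx":0,"ty":0,"tz":4,"grip":0.6},
    {"tx":1,"ty":-1,"tz":8,"wz":-3,"grip":0.6},
    {"tx":3,"ty":-4,"tz":11,"wz":-8,"grip":0.6},
    {"tx":5,"ty":-7.5,"tz":12,"wz":-13,"grip":0.6},
    {"tx":7,"ty":-11,"tz":12,"wz":-18,"grip":0.6},
    {"tx":9,"ty":-14.5,"tz":12,"wz":-23,"grip":0.6},
    {"tx":11,"ty":-18,"tz":12,"wz":-28,"grip":0.6},
    {"tx":13,"ty":-21.5,"tz":12,"wz":-33,"grip":0.6},
    {"tx":15,"ty":-25,"tz":12,"wz":-38,"grip":0.6},
    {"tx":17,"ty":-28.5,"tz":12,"wz":-43,"grip":0.6},
    {"tx":19,"ty":-32,"tz":12,"wz":-48,"grip":0.6},
    {"tx":20.5,"ty":-35.5,"tz":12,"wz":-52,"grip":0.6},
  ],
)

```text
invalid input
```

step_arm(
  commands=[
    {"tx":0,"ty":0,"tz":4,"wx":0,"wy":0,"wz":0,"grip":0.6},
    {"tx":1,"ty":-1,"tz":8,"wx":0,"wy":0,"wz":-3,"grip":0.6},
    {"tx":3,"ty":-4,"tz":11,"wx":0,"wy":0,"wz":-8,"grip":0.6},
    {"tx":5,"ty":-7.5,"tz":12,"wx":0,"wy":0,"wz":-13,"grip":0.6},
    {"tx":7,"ty":-11,"tz":12,"wx":0,"wy":0,"wz":-18,"grip":0.6},
    {"tx":9,"ty":-14.5,"tz":12,"wx":0,"wy":0,"wz":-23,"grip":0.6},
    {"tx":11,"ty":-18,"tz":12,"wx":0,"wy":0,"wz":-28,"grip":0.6},
    {"tx":13,"ty":-21.5,"tz":12,"wx":0,"wy":0,"wz":-33,"grip":0.6},
    {"tx":15,"ty":-25,"tz":12,"wx":0,"wy":0,"wz":-38,"grip":0.6},
    {"tx":17,"ty":-28.5,"tz":12,"wx":0,"wy":0,"wz":-43,"grip":0.6},
    {"tx":19,"ty":-32,"tz":12,"wx":0,"wy":0,"wz":-48,"grip":0.6},
    {"tx":20.5,"ty":-35.5,"tz":12,"wx":0,"wy":0,"wz":-52,"grip":0.6},
  ],
)

```text
time_s: 1.1
ee_pos: [0.4457, 0.2732, 0.3456]
ee_rot: [0.568, 0.42, 0.568, -0.422]
ft_force: [0.6, 0.5, -0.3]
width: 0.0528
```

step_arm(
  commands=[
    {"tx":0.8,"ty":-4,"tz":0,"wx":0,"wy":0,"wz":-3,"grip":0.6},
    {"tx":1.6,"ty":-8,"tz":0,"wx":0,"wy":0,"wz":-6,"grip":0.6},
    {"tx":2.4,"ty":-12,"tz":0,"wx":0,"wy":0,"wz":-9,"grip":0.6},
    {"tx":3.2,"ty":-16,"tz":0,"wx":0,"wy":0,"wz":-12,"grip":0.6},
    {"tx":4,"ty":-20,"tz":0,"wx":0,"wy":0,"wz":-15,"grip":0.6},
    {"tx":4.8,"ty":-24,"tz":0,"wx":0,"wy":0,"wz":-18,"grip":0.6},
    {"tx":5.6,"ty":-28,"tz":0,"wx":0,"wy":0,"wz":-21,"grip":0.6},
    {"tx":6.4,"ty":-32,"tz":-1,"wx":0,"wy":0,"wz":-24,"grip":0.6},
    {"tx":7.2,"ty":-36,"tz":-3,"wx":0,"wy":0,"wz":-27,"grip":0.6},
    {"tx":8,"ty":-40,"tz":-5,"wx":0,"wy":0,"wz":-30,"grip":0.6},
    {"tx":8.8,"ty":-44,"tz":-7,"wx":0,"wy":0,"wz":-33,"grip":0.6},
    {"tx":9.4,"ty":-47.7,"tz":-9,"wx":0,"wy":0,"wz":-35.9,"grip":0.6},
  ],
)

```text
time_s: 2.1
ee_pos: [0.5377, -0.195, 0.2604]
ee_rot: [-0.409, -0.576, -0.41, 0.577]
ft_force: [0.9, -0.2, 0.6]
width: 0.0527
```

Run:
```python
from h import *
S=snap('scene','s1.png');T=snap('top','t1.png');im=cv2.imread('pics/s1.png');t=cv2.imread('pics/t1.png')
c=np.hstack([cv2.resize(x,(400,400),interpolation=cv2.INTER_CUBIC) for x in(im[190:290,230:330],t[160:260,255:355])]);cv2.imwrite('pics/c2.png',c);s=bot.state();print(s['ee_pos'],s['ee_rot'],s['joint_positions'])
```

```text
[ 0.53560159 -0.19679782  0.25626775] [-0.40648722 -0.57439115 -0.41136815  0.57932651] [-0.39438398  0.05648917  1.78923598 -0.00233093  1.30542351 -0.05629653]
```

View pics/c2.png

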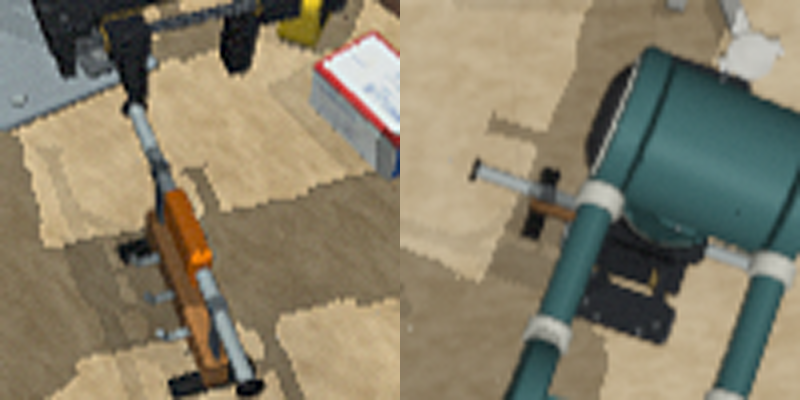

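Scene crop: the open fingers stand over the orange grip (crop (185,230)) with the bar ends clear; no contact. Descend.

step_arm(
  commands=[
    {"tx":0.4,"ty":-0.6,"tz":-2,"wx":0,"wy":0,"wz":0.4,"grip":0.6},
    {"tx":0.4,"ty":-0.6,"tz":-4,"wx":0,"wy":0,"wz":0.4,"grip":0.6},
    {"tx":0.4,"ty":-0.6,"tz":-6.5,"wx":0,"wy":0,"wz":0.4,"grip":0.6},
    {"tx":0.4,"ty":-0.6,"tz":-9,"wx":0,"wy":0,"wz":0.4,"grip":0.6},
    {"tx":0.4,"ty":-0.6,"tz":-11,"wx":0,"wy":0,"wz":0.4,"grip":0.6},
    {"tx":0.4,"ty":-0.6,"tz":-12.5,"wx":0,"wy":0,"wz":0.4,"grip":0.6},
    {"tx":0.4,"ty":-0.6,"tz":-13.5,"wx":0,"wy":0,"wz":0.4,"grip":0.6},
    {"tx":0.4,"ty":-0.6,"tz":-14.2,"wx":0,"wy":0,"wz":0.4,"grip":0.6},
    {"tx":0.4,"ty":-0.6,"tz":-14.2,"wx":0,"wy":0,"wz":0.4,"grip":0.6},
    {"tx":0.4,"ty":-0.6,"tz":-14.2,"wx":0,"wy":0,"wz":0.4,"grip":0.6},
  ],
)

```text
time_s: 3.03
ee_pos: [0.5399, -0.2026, 0.1147]
ee_rot: [-0.409, -0.573, -0.413, 0.578]
ft_force: [-0.4, -0.3, -0.1]
width: 0.0529
```

step_arm(
  commands=[
    {"tx":0,"ty":0,"tz":0,"wx":0,"wy":0,"wz":0,"grip":0.4},
    {"tx":0,"ty":0,"tz":0,"wx":0,"wy":0,"wz":0,"grip":0.3},
    {"tx":0,"ty":0,"tz":0,"wx":0,"wy":0,"wz":0,"grip":0.2},
    {"tx":0,"ty":0,"tz":0,"wx":0,"wy":0,"wz":0,"grip":0.1},
    {"tx":0,"ty":0,"tz":0,"wx":0,"wy":0,"wz":0,"grip":0.0},
    {"tx":0,"ty":0,"tz":0,"wx":0,"wy":0,"wz":0,"grip":0.0},
    {"tx":0,"ty":0,"tz":0,"wx":0,"wy":0,"wz":0,"grip":0.0},
    {"tx":0,"ty":0,"tz":0,"wx":0,"wy":0,"wz":0,"grip":0.0},
    {"tx":0,"ty":0,"tz":0,"wx":0,"wy":0,"wz":0,"grip":0.0},
  ],
)

```text
time_s: 3.78
ee_pos: [0.5399, -0.2026, 0.1147]
ee_rot: [-0.409, -0.573, -0.413, 0.578]
ft_force: [0.5, 0.2, 0.3]
width: 0.0003
```

Run:
```python
from h import *
s=bot.state();print(s)
```

```text
{'time_s': 3.7833, 'joint_positions': array([-0.40078489,  0.18165364,  1.92234598, -0.00267361,  1.04680575,
       -0.06932425]), 'qvel': array([ 2.30107876e-03, -6.77750508e-05,  3.63504119e-04,  8.89279955e-04,
        6.29037038e-04,  1.64472653e-03]), 'joint_efforts': array([-1.76805552e-03, -4.21679950e+01, -3.21208262e+01,  5.51375491e-02,
        6.62212051e-02, -7.52101350e-04]), 'ee_pos': array([ 0.53988725, -0.20260146,  0.11471552]), 'ee_rot': array([-0.40869673, -0.57295276, -0.41339544,  0.57775109]), 'ft_force': array([0.53297891, 0.16777691, 0.34863063]), 'wrist_torque': array([-0.08026858,  0.08741133,  0.00890028]), 'width': 0.00026169408683215576}
```

The jaws closed on nothing, so the rack is not between them. Looking before anything else.

Run:
```python
from h import *
S=snap('scene','s2.png');T=snap('top','t2.png');im=cv2.imread('pics/s2.png');t=cv2.imread('pics/t2.png')
np.savez('pics/s2.npz',**S);np.savez('pics/t2.npz',**T)
c=np.hstack([cv2.resize(x,(400,400),interpolation=cv2.INTER_CUBIC) for x in(im[190:290,230:330],t[160:260,255:355])]);cv2.imwrite('pics/c3.png',c)
print(proj(S,bot.state()['ee_pos']),proj(T,bot.state()['ee_pos']))
```

```text
[277.06458267 246.52205235] [309.74192172 214.44752855]
```

View pics/c3.png

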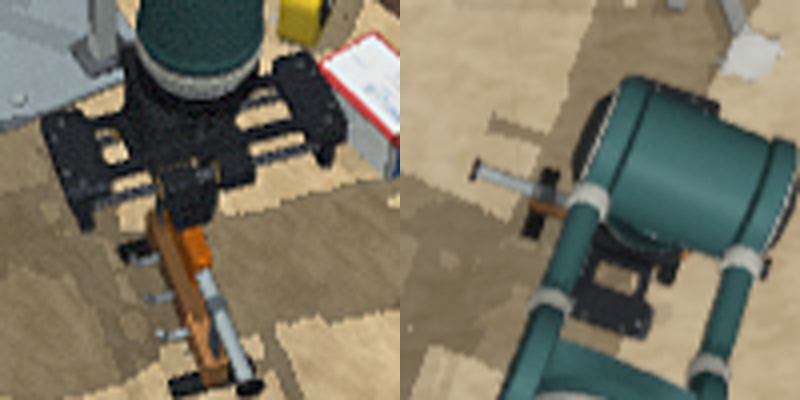

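Jaws shut near the grip's upper end (scene crop (190,190)), rack looks undisturbed. Checking where the tip should project, with a larger crop.

Run:
```python
from h import *
S=dict(np.load('pics/s2.npz'));T=dict(np.load('pics/t2.npz'))
im=cv2.imread('pics/s2.png');o=cv2.imread('pics/scene0.png')
c=np.hstack([cv2.resize(x[215:275,250:310],(400,400),interpolation=cv2.INTER_CUBIC) for x in(im,o)])
f=lambda X:tuple(((proj(S,X)-[250,215])*400/60).round().astype(int))
print(np.abs(S['t']-np.load('pics/scene0.npz')['t']).max())
for z in(.07,.09,.115,.135):print(z,f([.5399,-.2026,z]))
for y in(-.032,.032):
  th=np.radians(-18.9);print('grip top ends',f([.5399-np.sin(th)*y,-.2026+np.cos(th)*y,.117]),f([.5399-np.sin(th)*y,-.2026+np.cos(th)*y,.083]))
print('bar ends',f([.5811,-.0876,.1]),f([.5015,-.3194,.1]))
cv2.imwrite('pics/c4.png',c)
h=cv2.cvtColor(o,cv2.COLOR_BGR2HSV)
```

```text
0.0
0.07 (np.int64(178), np.int64(270))
0.09 (np.int64(179), np.int64(244))
0.115 (np.int64(180), np.int64(210))
0.135 (np.int64(182), np.int64(182))
grip top ends (np.int64(207), np.int64(270)) (np.int64(205), np.int64(315))
grip top ends (np.int64(155), np.int64(147)) (np.int64(154), np.int64(193))
bar ends (np.int64(92), np.int64(13)) (np.int64(291), np.int64(483))
```

View pics/c4.png

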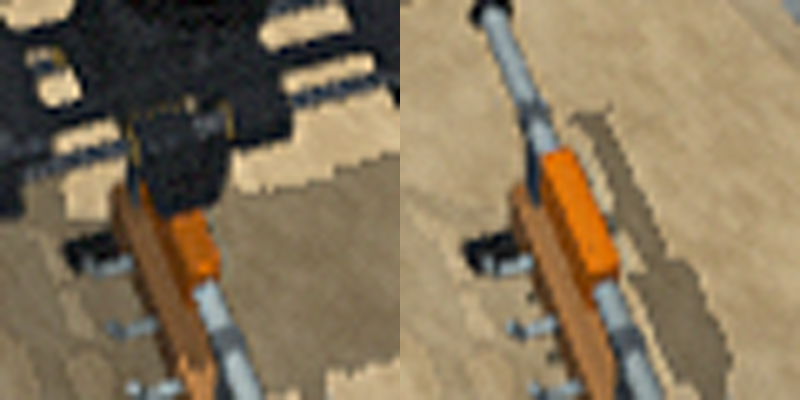

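The grip prediction matches the image (top edge ends (160,150)–(207,275)), but the shut fingertips appear at about z≈0.12, roughly 28 mm higher than the reading implies. Reopen, go down ~2 cm, and close again while watching force and width.

step_arm(
  commands=[
    {"tx":0,"ty":0,"tz":0.3,"wx":0,"wy":0,"wz":0,"grip":0.6},
    {"tx":0,"ty":0,"tz":0.3,"wx":0,"wy":0,"wz":0,"grip":0.6},
    {"tx":0,"ty":0,"tz":0.3,"wx":0,"wy":0,"wz":0,"grip":0.6},
    {"tx":0,"ty":0,"tz":0,"wx":0,"wy":0,"wz":0,"grip":0.6},
    {"tx":0,"ty":0,"tz":-0.3,"wx":0,"wy":0,"wz":0,"grip":0.6},
    {"tx":0,"ty":0,"tz":-0.6,"wx":0,"wy":0,"wz":0,"grip":0.6},
    {"tx":0,"ty":0,"tz":-1.0,"wx":0,"wy":0,"wz":0,"grip":0.6},
    {"tx":0,"ty":0,"tz":-1.0,"wx":0,"wy":0,"wz":0,"grip":0.6},
  ],
)

```text
time_s: 4.55
ee_pos: [0.539, -0.2022, 0.1033]
ee_rot: [-0.408, -0.573, -0.414, 0.578]
ft_force: [0.3, 0.9, -1.4]
width: 0.0514
```

step_arm(
  commands=[
    {"tx":0,"ty":0,"tz":-0.3,"wx":0,"wy":0,"wz":0,"grip":0.6},
    {"tx":0,"ty":0,"tz":-0.6,"wx":0,"wy":0,"wz":0,"grip":0.6},
    {"tx":0,"ty":0,"tz":-0.8,"wx":0,"wy":0,"wz":0,"grip":0.6},
    {"tx":0,"ty":0,"tz":-0.8,"wx":0,"wy":0,"wz":0,"grip":0.6},
    {"tx":0,"ty":0,"tz":-0.8,"wx":0,"wy":0,"wz":0,"grip":0.3},
    {"tx":0,"ty":0,"tz":-0.8,"wx":0,"wy":0,"wz":0,"grip":0.2},
    {"tx":0,"ty":0,"tz":-0.8,"wx":0,"wy":0,"wz":0,"grip":0.0},
    {"tx":0,"ty":0,"tz":-0.8,"wx":0,"wy":0,"wz":0,"grip":0.0},
    {"tx":0,"ty":0,"tz":-0.8,"wx":0,"wy":0,"wz":0,"grip":0.0},
    {"tx":0,"ty":0,"tz":-0.8,"wx":0,"wy":0,"wz":0,"grip":0.0},
  ],
)

```text
time_s: 5.38
ee_pos: [0.5395, -0.2024, 0.0956]
ee_rot: [-0.408, -0.573, -0.414, 0.578]
ft_force: [1.9, -0.6, -4.8]
width: 0.0153
```

Gripped (15 mm ≈ grip thickness). Lift a little and check.

step_arm(
  commands=[
    {"tx":0,"ty":0,"tz":0.3,"wx":0,"wy":0,"wz":0,"grip":0},
    {"tx":0,"ty":0,"tz":0.8,"wx":0,"wy":0,"wz":0,"grip":0},
    {"tx":0,"ty":0,"tz":1.4,"wx":0,"wy":0,"wz":0,"grip":0},
    {"tx":0,"ty":0,"tz":2,"wx":0,"wy":0,"wz":0,"grip":0},
    {"tx":0,"ty":0,"tz":2,"wx":0,"wy":0,"wz":0,"grip":0},
    {"tx":0,"ty":0,"tz":2,"wx":0,"wy":0,"wz":0,"grip":0},
  ],
)

```text
time_s: 5.88
ee_pos: [0.54, -0.2026, 0.1164]
ee_rot: [-0.409, -0.573, -0.413, 0.578]
ft_force: [-0.2, -0.1, -4.3]
width: 0.0156
```

Run:
```python
from h import *
s=bot.state();print({k:np.round(v,3) for k,v in s.items()})
S=snap('scene','s3.png');T=snap('top','t3.png');np.savez('pics/s3.npz',**S);np.savez('pics/t3.npz',**T);im=cv2.imread('pics/s3.png')
t=cv2.imread('pics/t3.png')
cv2.imwrite('pics/c5.png',np.hstack([cv2.resize(im[185:285,230:330],(400,400),interpolation=cv2.INTER_CUBIC),cv2.resize(t[160:260,255:355],(400,400),interpolation=cv2.INTER_CUBIC)]))
```

```text
{'time_s': np.float64(5.883), 'joint_positions': array([-0.401,  0.18 ,  1.921, -0.003,  1.049, -0.069]), 'qvel': array([-0.001,  0.007,  0.013, -0.001,  0.   , -0.001]), 'joint_efforts': array([-2.0000e-03, -4.5091e+01, -3.4691e+01,  5.4000e-02,  8.7000e-02,
       -1.0000e-03]), 'ee_pos': array([ 0.54 , -0.203,  0.116]), 'ee_rot': array([-0.409, -0.573, -0.413,  0.578]), 'ft_force': array([-0.163, -0.088, -4.338]), 'wrist_torque': array([-0.075,  0.072, -0.018]), 'width': np.float64(0.016)}
```

View pics/c5.png

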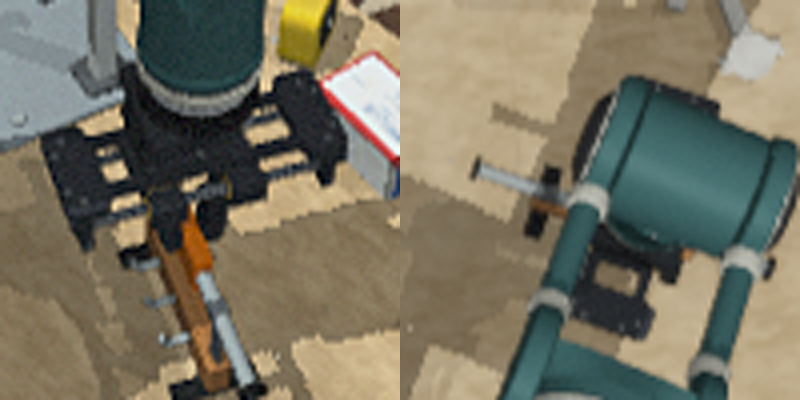

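Rack rose with the gripper (disc moved up in scene crop to (250,388)); weight ≈4.3 N. Now lift and carry.

step_arm(
  commands=[
    {"tx":0,"ty":0,"tz":2,"wx":0,"wy":0,"wz":0,"grip":0},
    {"tx":0,"ty":0,"tz":5,"wx":0,"wy":0,"wz":0,"grip":0},
    {"tx":0,"ty":0,"tz":8,"wx":0,"wy":0,"wz":0,"grip":0},
    {"tx":0,"ty":0,"tz":11,"wx":0,"wy":0,"wz":0,"grip":0},
    {"tx":0.3,"ty":1,"tz":14,"wx":0,"wy":0,"wz":0.5,"grip":0},
    {"tx":0.6,"ty":3,"tz":17,"wx":0,"wy":0,"wz":1.2,"grip":0},
    {"tx":1.1,"ty":5.5,"tz":20,"wx":0,"wy":0,"wz":2.2,"grip":0},
    {"tx":1.6,"ty":8,"tz":22,"wx":0,"wy":0,"wz":3.2,"grip":0},
    {"tx":2.1,"ty":11,"tz":23,"wx":0,"wy":0,"wz":4,"grip":0},
    {"tx":2.7,"ty":14,"tz":23,"wx":0,"wy":0,"wz":5,"grip":0},
    {"tx":3.3,"ty":17,"tz":23,"wx":0,"wy":0,"wz":6,"grip":0},
    {"tx":3.9,"ty":20,"tz":23,"wx":0,"wy":0,"wz":7,"grip":0},
  ],
)

```text
time_s: 6.98
ee_pos: [0.5783, -0.0009, 0.3456]
ee_rot: [-0.443, -0.546, -0.448, 0.552]
ft_force: [0.3, -0.6, -5.4]
width: 0.0155
```

step_arm(
  commands=[
    {"tx":0.6,"ty":3,"tz":0,"wx":0,"wy":0,"wz":1,"grip":0},
    {"tx":1.1,"ty":6,"tz":0,"wx":0,"wy":0,"wz":2,"grip":0},
    {"tx":1.6,"ty":8.5,"tz":0,"wx":0,"wy":0,"wz":3,"grip":0},
    {"tx":2,"ty":10.5,"tz":0,"wx":0,"wy":0,"wz":4,"grip":0},
    {"tx":2,"ty":12,"tz":0,"wx":0,"wy":0,"wz":4.4,"grip":0},
    {"tx":2,"ty":12.6,"tz":0,"wx":0,"wy":0,"wz":4.4,"grip":0},
    {"tx":2,"ty":12.6,"tz":0,"wx":0,"wy":0,"wz":4.4,"grip":0},
    {"tx":2,"ty":12.6,"tz":0,"wx":0,"wy":0,"wz":4.4,"grip":0},
  ],
)

```text
time_s: 7.65
ee_pos: [0.598, 0.1243, 0.3453]
ee_rot: [-0.464, -0.528, -0.469, 0.535]
ft_force: [-0.3, 0.7, -4.6]
width: 0.0155
```

Run:
```python
from h import *
s=bot.state();print({k:np.round(v,4) for k,v in s.items()})
S=snap('scene','s4.png');T=snap('top','t4.png');np.savez('pics/s4.npz',**S);np.savez('pics/t4.npz',**T);im=cv2.imread('pics/s4.png')
t=cv2.imread('pics/t4.png')
cv2.imwrite('pics/c6.png',np.hstack([cv2.resize(im[60:180,180:280],(400,480),interpolation=cv2.INTER_CUBIC),cv2.resize(t[130:250,155:255],(400,480),interpolation=cv2.INTER_CUBIC)]))
```

```text
{'time_s': np.float64(7.65), 'joint_positions': array([1.6390e-01, 1.0100e-01, 1.5809e+00, 5.0000e-04, 1.4708e+00,
       2.9450e-01]), 'qvel': array([-0.018 , -0.0066,  0.0013,  0.004 , -0.0014, -0.0018]), 'joint_efforts': array([ 8.80100e-01, -4.54531e+01, -3.98520e+01,  1.98800e-01,
        5.66000e-02,  1.89000e-02]), 'ee_pos': array([0.598 , 0.1243, 0.3453]), 'ee_rot': array([-0.4641, -0.5283, -0.4685,  0.5348]), 'ft_force': array([-0.3211,  0.6543, -4.6477]), 'wrist_torque': array([-0.0241,  0.0218,  0.013 ]), 'width': np.float64(0.0155)}
```

View pics/c6.png

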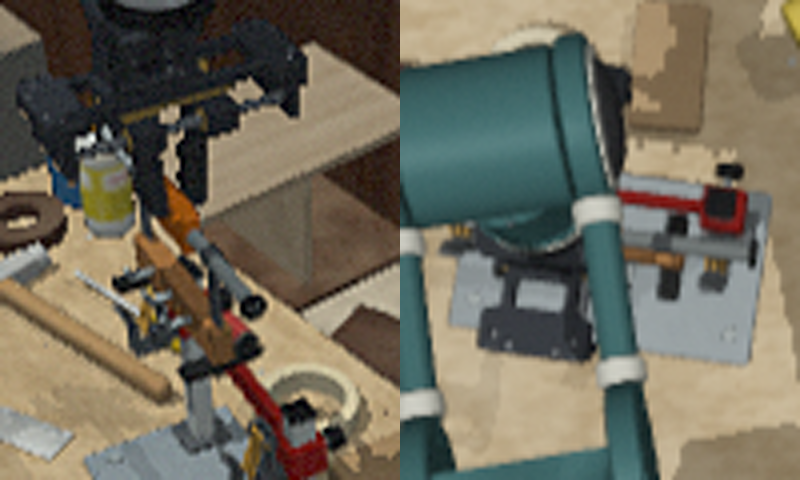

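Rack hangs held over the stand: its −y disc at top crop (752,250) and scene crop (250,303); right hook's brass at (713,265). Triangulate the disc to check the camera against the robot, and refine the stand.

Run:
```python
from h import *
T=dict(np.load('pics/t4.npz'));S=dict(np.load('pics/s4.npz'))
print('disc',tri(T,(242.6,192.1),S,(242.1,135.4)))
th=np.radians(-7.4);R=np.array([[np.cos(th),-np.sin(th)],[np.sin(th),np.cos(th)]])
X=np.r_[np.array([.598,.1243])+R@[0,-.125],.3497];print('expected',X,proj(T,X),proj(S,X))
# brass in both original views
T0=dict(np.load('pics/top0.npz'));S0=dict(np.load('pics/scene0.npz'))
for n,a,b in(('L',(168.9,184.8),(216.1,137.3)),('R',(233.5,193.4),(242.7,172.8))):print(n,tri(T0,a,S0,b))
im=cv2.imread('pics/top0.png');hsv=cv2.cvtColor(im,cv2.COLOR_BGR2HSV)
for (x0,y0,x1,y1) in((163,168,182,178),(228,174,243,187)):
  m=cv2.inRange(hsv[y0:y1,x0:x1],(0,0,0),(180,255,45));k,l,st,ce=cv2.connectedComponentsWithStats(m)
  for i in range(1,k):
    if st[i][4]>8:
      c=ce[i]+[x0,y0];print('cap',st[i],c.round(1),onz(T0,*c,.205).round(4))
for n in('L','R'):
  x0,y0=(160,178) if n=='L' else (225,186)
  print(n);print(hsv[y0:y0+18,x0+3:x0+17,2]);
```

```text
disc (array([0.58221141, 0.00440235, 0.35379626]), np.float64(0.005546010563441159))
expected [5.81900550e-01 3.41104702e-04 3.49700000e-01] [243.65717378 193.27992079] [243.97453128 137.2605462 ]
L (array([0.62664807, 0.23696837, 0.17630553]), np.float64(0.004039602829112751))
R (array([0.59868468, 0.03819682, 0.17865377]), np.float64(0.0050688212101230555))
cap [ 4  1  7  6 39] [169.9 171.3] [0.6658 0.2283 0.205 ]
cap [ 4  3  7  7 41] [235.  180.3] [0.6379 0.031  0.205 ]
L
[[184 185 186 165 120  95  81  81  94  95 100 104 140  82]
 [188 179 164 164 132 121  67  55  52  55  63  68  93  71]
 [189 168  99  98  97 114  92  85  92  67  48  58  50  65]
 [186 156  85  99  85  74  97  89 103  86  50  62  66  89]
 [183 142 133 164 145 138  90  96  56  73  46  52  71  96]
 [187 142 156 175 155 166 115 147 112  70  70  43  67  86]
 [188 163 158 147 108 127 102 150 125  71  79  41  80  89]
 [183 182 173 158 127 105 115 112 104  59  68  33  84  87]
 [177 177 174 167 138  93 123  92 119  68  59  46 109 113]
 [174 174 174 174 151 101 136  83 130  80  58  66 139 143]
 [171 172 171 173 159 104 124 
[... 807 characters left out ...]
5 126 174 155 169 147 173 126 116 106  97  98  98]
 [139 122 127 138  75 134  80 151 126  92 113 102 100  99]
 [140 140 139 139  80 135  77 133  77  60 100  98  97 100]
 [139 139 139 139  78 135  75 132  76  68 124 126 120 122]
 [141 144 146 138  83 137  80 133  81 101 150 153 147 146]
 [146 151 144 117  75 115  74 118  79 119 149 152 154 154]
 [154 142 113  62  65  62  61  75  70 116 149 153 154 153]
 [154 129  71  59  56  60  55  60  67 133 151 152 154 154]
 [154 120  68  60  57  57  56  61  62 147 153 154 153 153]
 [154 118  78  71  64  62  61  69 100 149 153 152 153 154]
 [153 138 104  94  92  88  86  83 136 153 153 154 153 152]
 [153 143 134 130 131 133 130 126 150 152 154 153 153 153]]
```

Run:
```python
from h import *
T=dict(np.load('pics/top0.npz'))
th=np.radians(-7.8);R=np.array([[np.cos(th),-np.sin(th)],[np.sin(th),np.cos(th)]]);o=np.array([.607,.136])
for n,p,z in(('Lfront',(168,193.3),.188),('Rfront',(231.3,201.8),.188),('Lbrassback',(170,182.5),.194),('Rbrassback',(233.5,190.6),.194),('Lbrassfront',(168.5,188.6),.178),('Rbrassfront',(233,197.2),.178)):
    print(n,(R.T@(onz(T,*p,z)[:2]-o)*1000).round(1))
```

```text
Lfront [-19.7  98.3]
Rfront [-19.9 -96.5]
Lbrassback [13.3 96.2]
Rbrassback [ 14.3 -98.8]
Lbrassfront [ -4.3 101.1]
Rbrassfront [ -4.3 -99. ]
```

step_arm(
  commands=[
    {"tx":0.4,"ty":0.6,"tz":0,"wx":0,"wy":0,"wz":-0.4,"grip":0},
    {"tx":0.7,"ty":1.2,"tz":0,"wx":0,"wy":0,"wz":-0.4,"grip":0},
    {"tx":0.7,"ty":1.2,"tz":-1,"wx":0,"wy":0,"wz":-0.4,"grip":0},
    {"tx":0.7,"ty":1.2,"tz":-3,"wx":0,"wy":0,"wz":-0.4,"grip":0},
    {"tx":0.7,"ty":1.2,"tz":-5,"wx":0,"wy":0,"wz":-0.4,"grip":0},
    {"tx":0.7,"ty":1.2,"tz":-7,"wx":0,"wy":0,"wz":-0.4,"grip":0},
    {"tx":0.7,"ty":1.2,"tz":-9,"wx":0,"wy":0,"wz":-0.4,"grip":0},
    {"tx":0.7,"ty":1.2,"tz":-11,"wx":0,"wy":0,"wz":-0.4,"grip":0},
    {"tx":0.7,"ty":1.2,"tz":-12.5,"wx":0,"wy":0,"wz":-0.4,"grip":0},
    {"tx":0.7,"ty":1.2,"tz":-13,"wx":0,"wy":0,"wz":-0.4,"grip":0},
    {"tx":0.7,"ty":1.2,"tz":-13,"wx":0,"wy":0,"wz":-0.4,"grip":0},
    {"tx":0.7,"ty":1.2,"tz":-13,"wx":0,"wy":0,"wz":-0.4,"grip":0},
  ],
)

```text
time_s: 8.75
ee_pos: [0.6053, 0.1357, 0.2156]
ee_rot: [-0.462, -0.53, -0.466, 0.537]
ft_force: [0.3, 0.6, -4.0]
width: 0.0157
```

Run:
```python
from h import *
s=bot.state();print({k:np.round(v,4) for k,v in s.items() if k[0] in 'tefw'})
S=snap('scene','s5.png');T=snap('top','t5.png');im=cv2.imread('pics/s5.png');t=cv2.imread('pics/t5.png')
np.savez('pics/s5.npz',**S);np.savez('pics/t5.npz',**T)
cv2.imwrite('pics/c7.png',np.hstack([cv2.resize(im[105:205,200:280],(400,500),interpolation=cv2.INTER_CUBIC),cv2.resize(t[165:215,210:250],(400,500),interpolation=cv2.INTER_CUBIC)]))
```

```text
{'time_s': np.float64(8.75), 'ee_pos': array([0.6053, 0.1357, 0.2156]), 'ee_rot': array([-0.4618, -0.5304, -0.4663,  0.5366]), 'ft_force': array([ 0.3418,  0.5666, -3.9978]), 'wrist_torque': array([-0.0685, -0.0133,  0.0186]), 'width': np.float64(0.0157)}
```

View pics/c7.png

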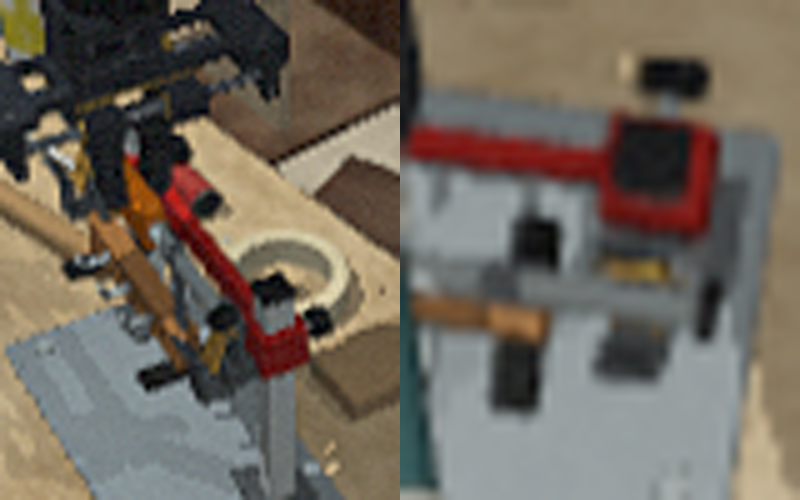

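Top crop: bar axis passes at about (640,292), gate brass behind at (635,265), hook lip front edge at about (630,375); bar over the throat. Checking the offset numerically.

Run:
```python
from h import *
T=dict(np.load('pics/t5.npz'))
th=np.radians(-7.8);R=np.array([[np.cos(th),-np.sin(th)],[np.sin(th),np.cos(th)]]);o=np.array([.607,.136])
c=lambda x,y:((x-400)/10+210-.45,y/10+165-.45)
for p,z in((c(640,291),.22),(c(560,284),.22),(c(708,308),.22),(c(630,374),.188),(c(650,155),.205)):
    print((R.T@(onz(T,*p,z)[:2]-o)*1000).round(1))
print('exp',(R.T@(np.array([.6053,.1357])-o)*1000).round(1))
```

```text
[   2.4 -102. ]
[  1.3 -78.1]
[   0.  -122.8]
[ -19.8 -100.3]
[ 45.3 -98.2]
exp [-1.6 -0.5]
```

step_arm(
  commands=[
    {"tx":0,"ty":0,"tz":-0.3,"wx":0,"wy":0,"wz":0,"grip":0},
    {"tx":0,"ty":0,"tz":-0.6,"wx":0,"wy":0,"wz":0,"grip":0},
    {"tx":0,"ty":0,"tz":-0.9,"wx":0,"wy":0,"wz":0,"grip":0},
    {"tx":0,"ty":0,"tz":-1.2,"wx":0,"wy":0,"wz":0,"grip":0},
    {"tx":0,"ty":0,"tz":-1.5,"wx":0,"wy":0,"wz":0,"grip":0},
    {"tx":0,"ty":0,"tz":-1.8,"wx":0,"wy":0,"wz":0,"grip":0},
    {"tx":0,"ty":0,"tz":-2.0,"wx":0,"wy":0,"wz":0,"grip":0},
    {"tx":0,"ty":0,"tz":-2.0,"wx":0,"wy":0,"wz":0,"grip":0},
  ],
)

```text
time_s: 9.52
ee_pos: [0.6057, 0.1358, 0.1963]
ee_rot: [-0.462, -0.531, -0.466, 0.536]
ft_force: [-0.0, 0.0, -4.7]
width: 0.0154
```

step_arm(
  commands=[
    {"tx":0,"ty":0,"tz":-0.15,"wx":0,"wy":0,"wz":0,"grip":0},
    {"tx":0,"ty":0,"tz":-0.3,"wx":0,"wy":0,"wz":0,"grip":0},
    {"tx":0,"ty":0,"tz":-0.45,"wx":0,"wy":0,"wz":0,"grip":0},
    {"tx":0,"ty":0,"tz":-0.6,"wx":0,"wy":0,"wz":0,"grip":0},
    {"tx":0,"ty":0,"tz":-0.6,"wx":0,"wy":0,"wz":0,"grip":0},
  ],
)

```text
time_s: 9.93
ee_pos: [0.6055, 0.1358, 0.1899]
ee_rot: [-0.462, -0.531, -0.466, 0.536]
ft_force: [-0.0, 0.2, -5.2]
width: 0.0153
```

step_arm(
  commands=[
    {"tx":0,"ty":0,"tz":-0.15,"wx":0,"wy":0,"wz":0,"grip":0},
    {"tx":0,"ty":0,"tz":-0.3,"wx":0,"wy":0,"wz":0,"grip":0},
    {"tx":0,"ty":0,"tz":-0.45,"wx":0,"wy":0,"wz":0,"grip":0},
    {"tx":0,"ty":0,"tz":-0.45,"wx":0,"wy":0,"wz":0,"grip":0},
  ],
)

```text
time_s: 10.27
ee_pos: [0.6052, 0.1357, 0.1849]
ee_rot: [-0.462, -0.53, -0.466, 0.537]
ft_force: [0.5, -0.2, -5.5]
width: 0.0153
```

step_arm(
  commands=[
    {"tx":0,"ty":0,"tz":-0.1,"wx":0,"wy":0,"wz":0,"grip":0},
    {"tx":0,"ty":0,"tz":-0.2,"wx":0,"wy":0,"wz":0,"grip":0},
    {"tx":0,"ty":0,"tz":-0.3,"wx":0,"wy":0,"wz":0,"grip":0},
    {"tx":0,"ty":0,"tz":-0.3,"wx":0,"wy":0,"wz":0,"grip":0},
  ],
)

```text
time_s: 10.6
ee_pos: [0.605, 0.1357, 0.1815]
ee_rot: [-0.462, -0.53, -0.466, 0.537]
ft_force: [0.7, -0.4, -6.1]
width: 0.0155
```

step_arm(
  commands=[
    {"tx":0,"ty":0,"tz":-0.1,"wx":0,"wy":0,"wz":0,"grip":0},
    {"tx":0,"ty":0,"tz":-0.2,"wx":0,"wy":0,"wz":0,"grip":0},
    {"tx":0,"ty":0,"tz":-0.3,"wx":0,"wy":0,"wz":0,"grip":0},
    {"tx":0,"ty":0,"tz":-0.3,"wx":0,"wy":0,"wz":0,"grip":0},
  ],
)

```text
time_s: 10.93
ee_pos: [0.6049, 0.1356, 0.1782]
ee_rot: [-0.462, -0.53, -0.466, 0.537]
ft_force: [-0.2, -0.5, -5.9]
width: 0.0155
```

step_arm(
  commands=[
    {"tx":0,"ty":0,"tz":-0.1,"wx":0,"wy":0,"wz":0,"grip":0},
    {"tx":0,"ty":0,"tz":-0.2,"wx":0,"wy":0,"wz":0,"grip":0},
    {"tx":0,"ty":0,"tz":-0.3,"wx":0,"wy":0,"wz":0,"grip":0},
    {"tx":0,"ty":0,"tz":-0.3,"wx":0,"wy":0,"wz":0,"grip":0},
  ],
)

```text
time_s: 11.27
ee_pos: [0.6044, 0.1357, 0.1751]
ee_rot: [-0.461, -0.53, -0.467, 0.537]
ft_force: [-1.2, 0.5, -4.4]
width: 0.0155
```

Gate contact seems to begin (fx −1.2, fz easing). Continue gently.

step_arm(
  commands=[
    {"tx":0.05,"ty":0,"tz":-0.1,"wx":0,"wy":0,"wz":0,"grip":0},
    {"tx":0.05,"ty":0,"tz":-0.2,"wx":0,"wy":0,"wz":0,"grip":0},
    {"tx":0.05,"ty":0,"tz":-0.3,"wx":0,"wy":0,"wz":0,"grip":0},
    {"tx":0.05,"ty":0,"tz":-0.3,"wx":0,"wy":0,"wz":0,"grip":0},
  ],
)

```text
time_s: 11.6
ee_pos: [0.6043, 0.1359, 0.172]
ee_rot: [-0.461, -0.53, -0.467, 0.537]
ft_force: [-5.6, 1.0, -1.0]
width: 0.0155
```

```bash
python3 -c "
from h import *
s=bot.state();print({k:np.round(v,4) for k,v in s.items() if k[0] in 'tefw'})"
```

```text
{'time_s': np.float64(11.6), 'ee_pos': array([0.6043, 0.1359, 0.172 ]), 'ee_rot': array([-0.4611, -0.5296, -0.4671,  0.5373]), 'ft_force': array([-5.6249,  0.9942, -0.9969]), 'wrist_torque': array([0.105 , 0.9193, 0.0106]), 'width': np.float64(0.0155)}
```

step_arm(
  commands=[
    {"tx":0.05,"ty":0,"tz":-0.1,"wx":0,"wy":0,"wz":0,"grip":0},
    {"tx":0.05,"ty":0,"tz":-0.2,"wx":0,"wy":0,"wz":0,"grip":0},
    {"tx":0.05,"ty":0,"tz":-0.3,"wx":0,"wy":0,"wz":0,"grip":0},
    {"tx":0.05,"ty":0,"tz":-0.3,"wx":0,"wy":0,"wz":0,"grip":0},
  ],
)

```text
time_s: 11.93
ee_pos: [0.6051, 0.136, 0.1692]
ee_rot: [-0.461, -0.53, -0.467, 0.537]
ft_force: [-4.2, 1.5, 0.7]
width: 0.0154
```

step_arm(
  commands=[
    {"tx":0,"ty":0,"tz":-0.1,"wx":0,"wy":0,"wz":0,"grip":0},
    {"tx":0,"ty":0,"tz":-0.2,"wx":0,"wy":0,"wz":0,"grip":0},
    {"tx":0,"ty":0,"tz":-0.3,"wx":0,"wy":0,"wz":0,"grip":0},
    {"tx":0,"ty":0,"tz":-0.3,"wx":0,"wy":0,"wz":0,"grip":0},
  ],
)

```text
time_s: 12.27
ee_pos: [0.6054, 0.136, 0.1659]
ee_rot: [-0.461, -0.53, -0.467, 0.537]
ft_force: [-2.8, 0.6, -1.8]
width: 0.0157
```

step_arm(
  commands=[
    {"tx":0,"ty":0,"tz":-0.1,"wx":0,"wy":0,"wz":0,"grip":0},
    {"tx":0,"ty":0,"tz":-0.2,"wx":0,"wy":0,"wz":0,"grip":0},
    {"tx":0,"ty":0,"tz":-0.2,"wx":0,"wy":0,"wz":0,"grip":0},
  ],
)

```text
time_s: 12.52
ee_pos: [0.6054, 0.136, 0.1634]
ee_rot: [-0.461, -0.53, -0.467, 0.537]
ft_force: [-2.8, 0.6, -1.1]
width: 0.0155
```

step_arm(
  commands=[
    {"tx":0,"ty":0,"tz":-0.1,"wx":0,"wy":0,"wz":0,"grip":0},
    {"tx":0,"ty":0,"tz":-0.2,"wx":0,"wy":0,"wz":0,"grip":0},
    {"tx":0,"ty":0,"tz":-0.3,"wx":0,"wy":0,"wz":0,"grip":0},
    {"tx":0,"ty":0,"tz":-0.3,"wx":0,"wy":0,"wz":0,"grip":0},
  ],
)

```text
time_s: 12.85
ee_pos: [0.6054, 0.1359, 0.16]
ee_rot: [-0.461, -0.53, -0.467, 0.537]
ft_force: [-2.9, 0.6, -2.0]
width: 0.0159
```

step_arm(
  commands=[
    {"tx":0,"ty":0,"tz":-0.1,"wx":0,"wy":0,"wz":0,"grip":0},
    {"tx":0,"ty":0,"tz":-0.2,"wx":0,"wy":0,"wz":0,"grip":0},
    {"tx":0,"ty":0,"tz":-0.2,"wx":0,"wy":0,"wz":0,"grip":0},
  ],
)

```text
time_s: 13.1
ee_pos: [0.6053, 0.1359, 0.1576]
ee_rot: [-0.461, -0.53, -0.467, 0.537]
ft_force: [-3.1, 0.4, -2.2]
width: 0.0155
```

Still on the gates; continue with 2 mm calls.

step_arm(
  commands=[
    {"tx":0,"ty":0,"tz":-0.1,"wx":0,"wy":0,"wz":0,"grip":0},
    {"tx":0,"ty":0,"tz":-0.2,"wx":0,"wy":0,"wz":0,"grip":0},
    {"tx":0,"ty":0,"tz":-0.2,"wx":0,"wy":0,"wz":0,"grip":0},
  ],
)

```text
time_s: 13.35
ee_pos: [0.6053, 0.1359, 0.1553]
ee_rot: [-0.461, -0.53, -0.467, 0.537]
ft_force: [-1.2, 0.5, -3.0]
width: 0.0157
```

step_arm(
  commands=[
    {"tx":0,"ty":0,"tz":-0.1,"wx":0,"wy":0,"wz":0,"grip":0},
    {"tx":0,"ty":0,"tz":-0.2,"wx":0,"wy":0,"wz":0,"grip":0},
    {"tx":0,"ty":0,"tz":-0.2,"wx":0,"wy":0,"wz":0,"grip":0},
  ],
)

```text
time_s: 13.6
ee_pos: [0.6053, 0.1358, 0.1528]
ee_rot: [-0.461, -0.53, -0.467, 0.537]
ft_force: [-1.1, 0.8, -3.2]
width: 0.0154
```

```bash
python3 -c "
from h import *
s=bot.state();print({k:np.round(v,4) for k,v in s.items() if k[0] in 'tefw'})"
```

```text
{'time_s': np.float64(13.6), 'ee_pos': array([0.6053, 0.1358, 0.1528]), 'ee_rot': array([-0.4614, -0.5298, -0.4668,  0.5371]), 'ft_force': array([-1.0687,  0.8404, -3.2136]), 'wrist_torque': array([0.0115, 0.3069, 0.0336]), 'width': np.float64(0.0154)}
```

step_arm(
  commands=[
    {"tx":0,"ty":0,"tz":-0.1,"wx":0,"wy":0,"wz":0,"grip":0},
    {"tx":0,"ty":0,"tz":-0.15,"wx":0,"wy":0,"wz":0,"grip":0},
    {"tx":0,"ty":0,"tz":-0.15,"wx":0,"wy":0,"wz":0,"grip":0},
  ],
)

```text
time_s: 13.85
ee_pos: [0.6053, 0.1358, 0.1508]
ee_rot: [-0.461, -0.53, -0.467, 0.537]
ft_force: [-0.7, 0.5, -4.3]
width: 0.0158
```

step_arm(
  commands=[
    {"tx":0,"ty":0,"tz":-0.1,"wx":0,"wy":0,"wz":0,"grip":0},
    {"tx":0,"ty":0,"tz":-0.15,"wx":0,"wy":0,"wz":0,"grip":0},
    {"tx":0,"ty":0,"tz":-0.15,"wx":0,"wy":0,"wz":0,"grip":0},
  ],
)

```text
time_s: 14.1
ee_pos: [0.6053, 0.1357, 0.1487]
ee_rot: [-0.461, -0.53, -0.467, 0.537]
ft_force: [0.9, 0.0, -7.4]
width: 0.0155
```

step_arm(
  commands=[
    {"tx":0,"ty":0,"tz":0,"wx":0,"wy":0,"wz":0,"grip":0},
    {"tx":0,"ty":0,"tz":0,"wx":0,"wy":0,"wz":0,"grip":0},
  ],
)

```text
time_s: 14.27
ee_pos: [0.6053, 0.1356, 0.1482]
ee_rot: [-0.461, -0.53, -0.467, 0.537]
ft_force: [0.3, 0.8, -7.2]
width: 0.0156
```

step_arm(
  commands=[
    {"tx":0,"ty":0,"tz":-0.1,"wx":0,"wy":0,"wz":0,"grip":0},
    {"tx":0,"ty":0,"tz":-0.1,"wx":0,"wy":0,"wz":0,"grip":0},
  ],
)

```text
time_s: 14.43
ee_pos: [0.6053, 0.1354, 0.1468]
ee_rot: [-0.461, -0.53, -0.467, 0.537]
ft_force: [0.1, 0.2, -7.3]
width: 0.0156
```

step_arm(
  commands=[
    {"tx":0,"ty":0,"tz":-0.1,"wx":0,"wy":0,"wz":0,"grip":0},
    {"tx":0,"ty":0,"tz":-0.1,"wx":0,"wy":0,"wz":0,"grip":0},
  ],
)

```text
time_s: 14.6
ee_pos: [0.6054, 0.1353, 0.1457]
ee_rot: [-0.462, -0.53, -0.467, 0.537]
ft_force: [0.1, 0.2, -4.6]
width: 0.0155
```

step_arm(
  commands=[
    {"tx":0,"ty":0,"tz":-0.1,"wx":0,"wy":0,"wz":0,"grip":0},
    {"tx":0,"ty":0,"tz":-0.1,"wx":0,"wy":0,"wz":0,"grip":0},
  ],
)

```text
time_s: 14.77
ee_pos: [0.6056, 0.1353, 0.1448]
ee_rot: [-0.462, -0.53, -0.467, 0.537]
ft_force: [-0.2, 0.2, -5.4]
width: 0.0154
```

step_arm(
  commands=[
    {"tx":0,"ty":0,"tz":-0.1,"wx":0,"wy":0,"wz":0,"grip":0},
    {"tx":0,"ty":0,"tz":-0.1,"wx":0,"wy":0,"wz":0,"grip":0},
  ],
)

```text
time_s: 14.93
ee_pos: [0.6056, 0.1353, 0.1438]
ee_rot: [-0.462, -0.53, -0.467, 0.537]
ft_force: [-0.4, 0.1, -5.2]
width: 0.0161
```

```bash
python3 -c "
from h import *
s=bot.state();print({k:np.round(v,4) for k,v in s.items() if k[0] in 'tefw'})"
```

```text
{'time_s': np.float64(14.9333), 'ee_pos': array([0.6056, 0.1353, 0.1438]), 'ee_rot': array([-0.4616, -0.5298, -0.4665,  0.5372]), 'ft_force': array([-0.3888,  0.071 , -5.2099]), 'wrist_torque': array([-0.0844,  0.0245,  0.0014]), 'width': np.float64(0.0161)}
```

step_arm(
  commands=[
    {"tx":0,"ty":0,"tz":-0.1,"wx":0,"wy":0,"wz":0,"grip":0},
    {"tx":0,"ty":0,"tz":-0.1,"wx":0,"wy":0,"wz":0,"grip":0},
  ],
)

```text
time_s: 15.1
ee_pos: [0.6058, 0.1353, 0.1431]
ee_rot: [-0.462, -0.53, -0.466, 0.537]
ft_force: [-0.6, -0.3, -4.0]
width: 0.0158
```

step_arm(
  commands=[
    {"tx":0,"ty":0,"tz":-0.1,"wx":0,"wy":0,"wz":0,"grip":0},
    {"tx":0,"ty":0,"tz":-0.1,"wx":0,"wy":0,"wz":0,"grip":0},
  ],
)

```text
time_s: 15.27
ee_pos: [0.6059, 0.1353, 0.143]
ee_rot: [-0.462, -0.53, -0.466, 0.537]
ft_force: [-4.0, -0.9, 2.4]
width: 0.0159
```

Seat felt at TCP z≈0.143. Ease off, hold, then pull up slowly.

step_arm(
  commands=[
    {"tx":0,"ty":0,"tz":0.05,"wx":0,"wy":0,"wz":0,"grip":0},
    {"tx":0,"ty":0,"tz":0.1,"wx":0,"wy":0,"wz":0,"grip":0},
    {"tx":0,"ty":0,"tz":0.1,"wx":0,"wy":0,"wz":0,"grip":0},
    {"tx":0,"ty":0,"tz":0.1,"wx":0,"wy":0,"wz":0,"grip":0},
  ],
)

```text
time_s: 15.6
ee_pos: [0.6057, 0.1353, 0.1435]
ee_rot: [-0.462, -0.53, -0.466, 0.537]
ft_force: [-0.5, 0.0, -4.9]
width: 0.0157
```

step_arm(
  commands=[
    {"tx":0,"ty":0,"tz":0.1,"wx":0,"wy":0,"wz":0,"grip":0},
    {"tx":0,"ty":0,"tz":0.2,"wx":0,"wy":0,"wz":0,"grip":0},
    {"tx":0,"ty":0,"tz":0.2,"wx":0,"wy":0,"wz":0,"grip":0},
  ],
)

```text
time_s: 15.85
ee_pos: [0.6058, 0.1353, 0.1455]
ee_rot: [-0.462, -0.53, -0.466, 0.537]
ft_force: [0.3, -0.7, -4.4]
width: 0.0157
```

step_arm(
  commands=[
    {"tx":0,"ty":0,"tz":0.1,"wx":0,"wy":0,"wz":0,"grip":0},
    {"tx":0,"ty":0,"tz":0.1,"wx":0,"wy":0,"wz":0,"grip":0},
    {"tx":0,"ty":0,"tz":0.1,"wx":0,"wy":0,"wz":0,"grip":0},
  ],
)

```text
time_s: 16.1
ee_pos: [0.6059, 0.1353, 0.1466]
ee_rot: [-0.462, -0.53, -0.466, 0.537]
ft_force: [-0.3, 0.1, -5.1]
width: 0.0155
```

step_arm(
  commands=[
    {"tx":0,"ty":0,"tz":0.1,"wx":0,"wy":0,"wz":0,"grip":0},
    {"tx":0,"ty":0,"tz":0.1,"wx":0,"wy":0,"wz":0,"grip":0},
    {"tx":0,"ty":0,"tz":0.1,"wx":0,"wy":0,"wz":0,"grip":0},
  ],
)

```text
time_s: 16.35
ee_pos: [0.6057, 0.1353, 0.1469]
ee_rot: [-0.462, -0.53, -0.467, 0.537]
ft_force: [1.9, 0.3, -8.8]
width: 0.0155
```

step_arm(
  commands=[
    {"tx":0,"ty":0,"tz":0.1,"wx":0,"wy":0,"wz":0,"grip":0},
    {"tx":0,"ty":0,"tz":0.12,"wx":0,"wy":0,"wz":0,"grip":0},
    {"tx":0,"ty":0,"tz":0.12,"wx":0,"wy":0,"wz":0,"grip":0},
    {"tx":0,"ty":0,"tz":0.12,"wx":0,"wy":0,"wz":0,"grip":0},
  ],
)

```text
time_s: 16.68
ee_pos: [0.6056, 0.1353, 0.1471]
ee_rot: [-0.462, -0.53, -0.467, 0.537]
ft_force: [4.5, 1.5, -16.4]
width: 0.0155
```

Run:
```python
from h import *
s=bot.state();print({k:np.round(v,4) for k,v in s.items() if k[0] in 'tefw'})
S=snap('scene','s6.png');T=snap('top','t6.png');im=cv2.imread('pics/s6.png');t=cv2.imread('pics/t6.png')
cv2.imwrite('pics/c8.png',np.hstack([cv2.resize(im[105:205,195:275],(400,500),interpolation=cv2.INTER_CUBIC),cv2.resize(t[165:215,210:250],(400,500),interpolation=cv2.INTER_CUBIC)]))
```

```text
{'time_s': np.float64(16.6833), 'ee_pos': array([0.6056, 0.1353, 0.1471]), 'ee_rot': array([-0.4615, -0.5296, -0.4666,  0.5374]), 'ft_force': array([  4.4688,   1.524 , -16.3675]), 'wrist_torque': array([ 0.1047, -0.6944,  0.0115]), 'width': np.float64(0.0155)}
```

View pics/c8.png

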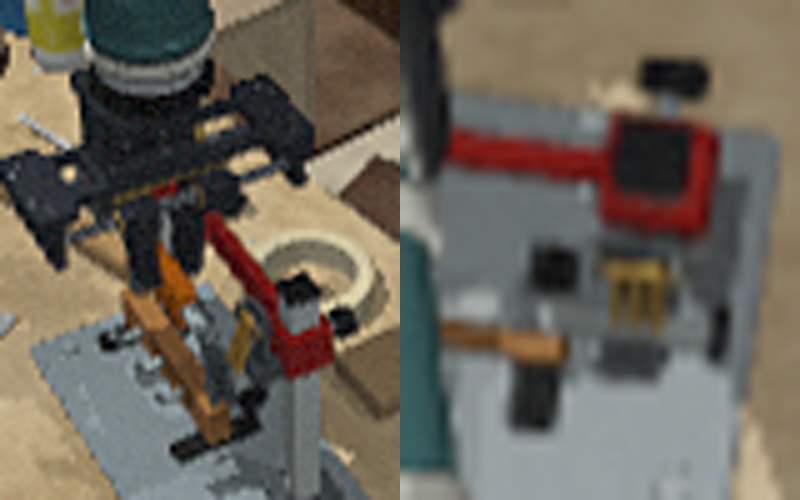

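Right gate lies shut over the bar (top crop (635,290)); pull of ~12 N with only 0.1 N m about x, so both gates share it. Hold a moment, ease back to the seat, release.

step_arm(
  commands=[
    {"tx":0,"ty":0,"tz":0,"wx":0,"wy":0,"wz":0,"grip":0},
    {"tx":0,"ty":0,"tz":0,"wx":0,"wy":0,"wz":0,"grip":0},
    {"tx":0,"ty":0,"tz":0,"wx":0,"wy":0,"wz":0,"grip":0},
    {"tx":0,"ty":0,"tz":-0.1,"wx":0,"wy":0,"wz":0,"grip":0},
    {"tx":0,"ty":0,"tz":-0.2,"wx":0,"wy":0,"wz":0,"grip":0},
    {"tx":0,"ty":0,"tz":-0.3,"wx":0,"wy":0,"wz":0,"grip":0},
    {"tx":0,"ty":0,"tz":-0.37,"wx":0,"wy":0,"wz":0,"grip":0},
    {"tx":0,"ty":0,"tz":-0.37,"wx":0,"wy":0,"wz":0,"grip":0},
    {"tx":0,"ty":0,"tz":-0.37,"wx":0,"wy":0,"wz":0,"grip":0},
  ],
)

```text
time_s: 17.53
ee_pos: [0.6058, 0.1353, 0.1441]
ee_rot: [-0.462, -0.53, -0.466, 0.537]
ft_force: [-0.0, 0.4, -5.0]
width: 0.0154
```

step_arm(
  commands=[
    {"tx":0,"ty":0,"tz":-0.05,"wx":0,"wy":0,"wz":0,"grip":0},
    {"tx":0,"ty":0,"tz":-0.1,"wx":0,"wy":0,"wz":0,"grip":0},
    {"tx":0,"ty":0,"tz":-0.1,"wx":0,"wy":0,"wz":0,"grip":0},
    {"tx":0,"ty":0,"tz":-0.1,"wx":0,"wy":0,"wz":0,"grip":0.2},
    {"tx":0,"ty":0,"tz":-0.1,"wx":0,"wy":0,"wz":0,"grip":0.25},
    {"tx":0,"ty":0,"tz":-0.1,"wx":0,"wy":0,"wz":0,"grip":0.3},
    {"tx":0,"ty":0,"tz":-0.1,"wx":0,"wy":0,"wz":0,"grip":0.3},
    {"tx":0,"ty":0,"tz":-0.1,"wx":0,"wy":0,"wz":0,"grip":0.3},
  ],
)

```text
time_s: 18.2
ee_pos: [0.6063, 0.1354, 0.1438]
ee_rot: [-0.462, -0.53, -0.466, 0.537]
ft_force: [0.3, 0.5, 0.2]
width: 0.0264
```

Free (force ≈0). Retract straight up.

step_arm(
  commands=[
    {"tx":0,"ty":0,"tz":0.5,"wx":0,"wy":0,"wz":0,"grip":0.3},
    {"tx":0,"ty":0,"tz":1,"wx":0,"wy":0,"wz":0,"grip":0.3},
    {"tx":0,"ty":0,"tz":2,"wx":0,"wy":0,"wz":0,"grip":0.3},
    {"tx":0,"ty":0,"tz":3.5,"wx":0,"wy":0,"wz":0,"grip":0.3},
    {"tx":0,"ty":0,"tz":6,"wx":0,"wy":0,"wz":0,"grip":0.3},
    {"tx":0,"ty":0,"tz":9,"wx":0,"wy":0,"wz":0,"grip":0.3},
    {"tx":-2,"ty":0,"tz":12,"wx":0,"wy":0,"wz":0,"grip":0.3},
    {"tx":-5,"ty":0,"tz":14,"wx":0,"wy":0,"wz":0,"grip":0.3},
    {"tx":-8,"ty":0,"tz":15,"wx":0,"wy":0,"wz":0,"grip":0.3},
    {"tx":-11,"ty":0,"tz":15,"wx":0,"wy":0,"wz":0,"grip":0.3},
    {"tx":-13,"ty":0,"tz":15,"wx":0,"wy":0,"wz":0,"grip":0.3},
    {"tx":-13,"ty":0,"tz":15,"wx":0,"wy":0,"wz":0,"grip":0.3},
  ],
)

```text
time_s: 19.2
ee_pos: [0.4736, 0.1355, 0.2958]
ee_rot: [-0.462, -0.531, -0.466, 0.536]
ft_force: [-0.2, -0.3, -0.8]
width: 0.0265
```

Run:
```python
from h import *
s=bot.state();print({k:np.round(v,4) for k,v in s.items() if k[0] in 'tefw'})
S=snap('scene','s7.png');T=snap('top','t7.png');im=cv2.imread('pics/s7.png');t=cv2.imread('pics/t7.png')
cv2.imwrite('pics/c9.png',np.hstack([cv2.resize(im[105:205,190:290],(400,400),interpolation=cv2.INTER_CUBIC),cv2.resize(t[120:220,160:260],(400,400),interpolation=cv2.INTER_CUBIC)]))
```

```text
{'time_s': np.float64(19.2), 'ee_pos': array([0.4736, 0.1355, 0.2958]), 'ee_rot': array([-0.4623, -0.5306, -0.4663,  0.536 ]), 'ft_force': array([-0.2245, -0.34  , -0.7685]), 'wrist_torque': array([-0.0249,  0.0416, -0.0032]), 'width': np.float64(0.0265)}
```

View pics/c9.png

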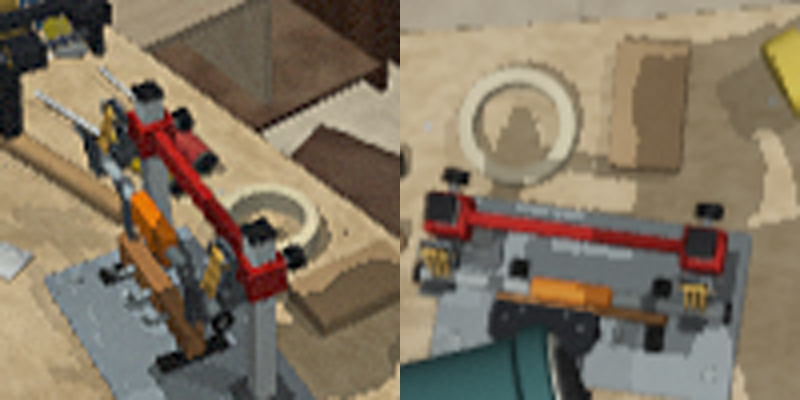

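The rack hangs level, with both gates down over the bar (top crop (437,262) and (695,295)). The tape roll and block are in place, and the arm is clear. Handing in.

```bash
python3 -c "
from cell import bot
print(bot.sign_off())"
```

```text
the job is handed in; nothing more can be done
None
```

The rack is hanging with its bar in both hooks, let go, and the job was handed in at about 19 s of the 64 s; no verdict was reported.

- **Pick-up:** My first close missed: the jaws shut to 0 mm because the shut fingertips looked about 28 mm higher than the given tool geometry implies. I did not explain that difference. I reopened, went about 2 cm lower and gripped the block at 15.5 mm. The rack weighs about 4.5 N.
- **Seating:** The bar met the gates at about 180 mm and I felt the seat at about 147 mm. The gates' push ended about 5 mm above the seat. The highest force I read while pressing down was about 7 N beyond the rack's weight.
- **Pull check:** An upward pull of about 12 N beyond the weight was held about 4 mm above the seat. That is a little over the 4–10 N suggested. The wrist moment about x was only 0.1 N·m, so both gates shared the pull.
- **Last look:** After release the force read about zero. The final pictures show the rack level with both gates down over the bar. The tape roll and sanding block looked unmoved; the paste box and tape measure were not in that last crop, and the arm never went low near them.

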